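# Tip the nut tray and hold it

## Robot

A 6-joint arm with a two-finger parallel gripper is mounted at the origin on the work surface; the furniture and walls round the work are solid. World frame = base frame: x ahead of the robot, y to its left, z up, the work surface at z = 0. Lengths are in mm, angles in rad, forces in N, time in s.
With the tool pointing down it reaches from about 350 to 875 mm from the base axis. Payload 4.2 kg.
Tool frame: the origin (TCP) lies midway between the tips of the shut fingers; the grasp point (between the pads) lies 19 mm behind it; z points along the fingers, y is the line along which they close (so a half turn about z gives the same grasp; the last joint's range is limited). The gripper opens to 85 mm and grips with 20 to 120 N. Pads are 22 mm wide; open, the fingers measure 114 mm over their backs; the gripper's body (76 mm by 85 mm) begins 54 mm behind the grasp point. The pads swing forward as they close: fully open they stand 13 mm farther back than shut.
Start: joints at [1.367, 0.385, 0.008, 0, -1.194, -0.259], TCP at [279.001, 559.248, 231.312] pointing down, gripper open.
Joint ranges: [-3.14, 3.14], [-1.21, 2.06], [-1.07, 1.41], [-3.16, 2.05], [-2.99, -0.16], [-3.1, 3.1]. Speed limits (rad/s): [2.79, 2.79, 3.14, 3.14, 3.14, 3.14].

## Interface

Orientations are given as a unit quaternion [x, y, z, w].
In Python, from bench import read_state, get_image, job_done gives the robot as it stands.
- The arm moves only by the tool servo_tool, never from a script. Its arguments are lists of equal length, an entry for each row: "rotation": the turn, a rotation vector about the world's x, y, z scaled (see below), a list of three; "slide": the shift along the world's x, y, z scaled (see below), a list of three; "grip": the opening, from -1 (shut) to 1 (fully open). In form: {"rotation": [[rx, ry, rz], ...], "slide": [[tx, ty, tz], ...], "grip": [grip, ...]}. A call has 1 to 8 rows; each row is the pose to reach, as a shift and turn from the pose commanded when the call began, turning the shorter way round; what a row does not reach only later rows make up. The controller multiplies each number of a shift by 0.2 m and each number of a turn by 360 degrees. A row lasts 1/8 s, in which the tool goes at most 62.5 mm and 10.7 degrees, less where a joint would pass 70% of its speed; a pose out of reach is approached as far as the arm can. A call with a number of a shift or a turn outside -1 to 1 is refused whole. A call with a gripper value outside its range is refused whole. The fingers move at their own pace and stop on an object; the grip force is fixed at half the most. Time passes only in rows, so rows that repeat a pose let the fingers close. It gives the time, the measured TCP pose, the force, the opening and the grip force at its end, in the units of the state.
- read_state(): the state, without advancing time (a new reading comes with each control period).
- get_image(name): name is "side" or "top" or "wrist"; returns a dict with "image" (420x560x3 uint8, red, green, blue), "depth" (420x560 float32, mm along the optical axis (not along the pixel's ray), 0 where there is no reading), "camera_matrix" (3x3 intrinsics, pixels), "rvec" (rotation vector, rad) and "tvec" (3), from world to camera coordinates, as OpenCV has them; the wrist camera has in their place "hand_eye" (4x4, takes a point from camera to tool coordinates, whose origin is the TCP and whose axes are the flange's). Camera axes: x right, y down, z forward; pixel columns grow to the right and rows downward; lengths in mm; the calibration is good to about 2 mm. A picture is of the moment at which its call begins: read the wrist's pose just before it.
- job_done(): hands the job in; it is judged then, once.
The state is a dict: "clock": time; "joints": joint angles; "joint_vel": joint speeds; "joint_efforts": joint torques, N m; "position": TCP position; "ee_rot": TCP orientation; "contact_force": force on the tool from outside, world axes, zero at the start; "wrist_torque": the same for the moment, N m; "gripper_width": finger opening in mm; "grasp_force": force on a finger pad.
Only numpy, scipy, OpenCV 4.12 (cv2) and the standard library are available. Lean on these libraries where they do the work, as an engineer would, in place of code of your own. Each camera call takes 0.05 s, during which the arm holds its last target. There are 200 camera calls.

## Task

Take the square nut tray by its upright lift tab, gripping lightly (a squeeze of no more than about 50 N), and raise that corner smoothly until the tray leans at about 35 degrees on the opposite, plain corner, so that all three nuts slide down and gather in that low corner. Leave the low corner standing on the bench where it is, spill no nut and leave the things round about alone. Finish while still holding the tray tilted like this by the tab: do not put it down or let go.

Things in the scene. Friction and masses are not known exactly. Their poses are not given: they have to be found in the camera images.
- tray: Open square tray of aluminium, loose: 150 x 150 mm outside, 48 mm high, walls 3 mm, floor 5 mm, 0.33 to 0.6 kg. Origin: centre of its underside. x runs along the DIAGONAL to the lift-tab corner (+106 mm; plain corner at -106 mm), z up. Starts flat, tab corner to the right (yaw -2.2 to -1.15 rad). Smooth inside: nuts start to slide at 10 to 15 degrees and reach the corner along the walls by 35.
- tab (a point): Grip point of the lift tab, a dark steel plate 10 mm thick (tray y), 44 mm long (tray x), 58 mm tall, upright on a flat corner plate. Mid thickness and length, at (84, 0, 90) mm in the tray's frame; tab top at 109 mm, corner plate top at 52 mm over the underside. Axes as the tray's. Take it from above, closing on its two broad faces along the tray's y.
- low_corner (a point): Outer tip of the tray's plain corner, diagonally opposite the tab, at its underside: (-106, 0, 0) mm in the tray's frame. The tray tips up about this point; it has ordinary friction on the bench.
- corner_inside (a point): The same plain corner inside the tray, where the two walls meet at the floor's upper face: (-102, 0, 5) mm in the tray's frame. The nuts are to gather here.
- nut_p: One of the three loose galvanised hexagon nuts in the tray, lying flat: 24 mm across the flats, 27 mm across the corners, 13 mm high, 40 g, oiled. Origin: centre of its underside. At the start it lies beside the tray's diagonal, at tray y about +45 mm.
- nut_q: One of the three loose galvanised hexagon nuts in the tray, lying flat: 24 mm across the flats, 27 mm across the corners, 13 mm high, 40 g, oiled. Origin: centre of its underside. At the start it lies beside the tray's diagonal, at tray y about -45 mm.
- nut_r: One of the three loose galvanised hexagon nuts in the tray, lying flat: 24 mm across the flats, 27 mm across the corners, 13 mm high, 40 g, oiled. Origin: centre of its underside. At the start it lies on the diagonal, towards the tab.
- spray: Bystander: spray can, 59 mm across, 198 mm tall, loose, right of the work. Origin: centre of its underside.
- mug: Bystander: tea mug, 86 mm across, 88 mm tall, loose, far left. Origin: centre of its underside.
- roll: Bystander: roll of masking tape lying flat, 96 mm across, 25 mm high, loose, far right. Origin: centre of its underside.
- tube: Bystander: offcut of steel tube lying on its side along y, 42 mm across, 90 mm long, loose, at the back edge behind the tray. Origin: centre of its underside.
- vee: Bystander: steel V-block, 60 x 60 x 45 mm, loose, between robot and tray, to the right. Origin: centre of its underside.
- magnet: Bystander: triangular magnetic square lying flat, 109 x 109 x 19 mm, loose, right of the tray. Origin: centre of its underside.
- gauge: Bystander: steel gauge block with holes, 50 x 76 x 25 mm, loose, left of the tray. Origin: centre of its underside.

How it is judged:
By the outcome, as a careful person would: the job done as asked, in the order asked, and still so for the second after the job is handed in, while the arm keeps its last pose, push and grip.
It also fails if it takes over 32 s, if anything falls off the work surface, if the arm or the gripper's body presses on something with over 40 N, if the wrist force passes 120 N, or if a joint passes its speed limit or range.

## Working session

There is one attempt and no reset: what is moved stays moved. The work goes in short steps, Python scripts to look and compute and a tool call to move; the robot and the scene stay as the last step left them, time stands still between calls to the robot, and variables do not carry over. Pictures are saved under pics/ and viewed, at most 10 in all, crops included, and the job is handed in when it is done.

Besides the shell and the picture viewer there is one more tool, called as name(argument=value, ...), one argument or row to a line, values as JSON. servo_tool: Moves the arm, as the interface text tells. Shifts and turns lie within -1 to 1; 1 stands for 0.2 m of shift or 360 degrees of turn. Its arguments: {"type":"object","properties":{"rotation":{"type":"array","items":{"type":"array","items":{"type":"number","minimum":-1,"maximum":1}}},"slide":{"type":"array","items":{"type":"array","items":{"type":"number","minimum":-1,"maximum":1}}},"grip":{"type":"array","items":{"type":"number"}}},"required":["rotation","slide","grip"]}

```bash
ls; mkdir -p pics
python3 - <<'E'
from bench import *
import cv2,numpy as np
s=read_state(); print({k:np.round(v,3).tolist() for k,v in s.items()})
for n in("top","side"):
    g=get_image(n); np.savez(f"{n}.npz",**g); cv2.imwrite(f"pics/{n}.png",g["image"][...,::-1])
    print(n,g["camera_matrix"].tolist(),g["rvec"],g["tvec"])
E
```

```text
pics
{'clock': 0.0, 'joints': [1.367, 0.386, 0.007, -0.0, -1.194, -0.259], 'joint_vel': [0.001, -0.0, 0.001, 0.001, 0.001, -0.001], 'joint_efforts': [0.0, -39.229, 18.84, 4.186, -0.005, -0.0], 'position': [278.739, 558.76, 230.221], 'ee_rot': [0.973, -0.229, -0.0, 0.001], 'contact_force': [-0.132, -0.065, 0.647], 'wrist_torque': [0.026, -0.008, 0.006], 'grasp_force': 0.0, 'gripper_width': 85.362}
top [[497.2394705579334, 0.0, 279.1881290102861], [0.0, 497.2394705579334, 213.42119516782063], [0.0, 0.0, 1.0]] [ 1.94760408 -2.204485    0.30853124] [  40.28091607  554.00493143 1106.21774257]
side [[412.29415992272254, 0.0, 283.43561421731727], [0.0, 412.29415992272254, 205.87624070532382], [0.0, 0.0, 1.0]] [ 2.20862316  1.12603889 -0.43264662] [-285.75926908 -299.53403607 1454.99709134]
```

View pics/top.png

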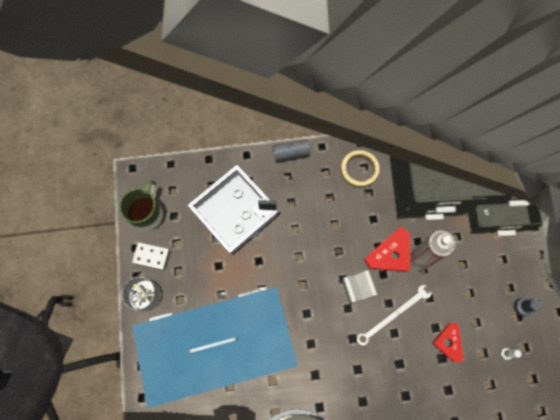

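View pics/side.png

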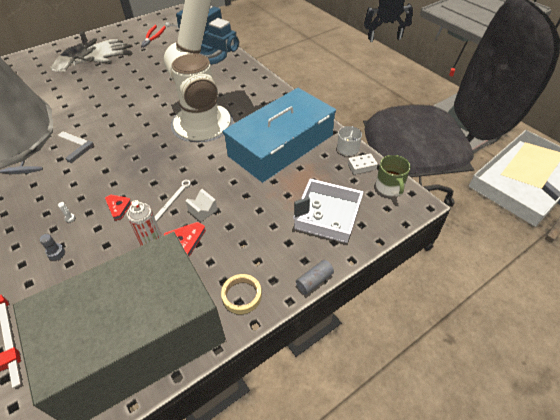

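The top view shows the tray with corners near (237,167), (189,208), (234,252) and (277,208), and the dark tab at (266,206) on the right. The three nuts are at about (238,194), (246,214) and (239,229). The side view has the tray at about (330,210) with its tab at (302,206). The toolbox, mug and gauge stand clear of it.

```bash
cat > h.py <<'E'
import numpy as np,cv2
def world(g):
    K=g["camera_matrix"];R=cv2.Rodrigues(g["rvec"])[0];d=g["depth"]
    v,u=np.mgrid[:420,:560]
    c=np.stack([(u-K[0,2])/K[0,0]*d,(v-K[1,2])/K[1,1]*d,d],-1)
    return (c-np.ravel(g["tvec"]))@R
def ray(g,u,v,z):
    K=g["camera_matrix"];R=cv2.Rodrigues(g["rvec"])[0]
    C=-R.T@np.ravel(g["tvec"]); r=R.T@np.linalg.inv(K)@np.array([u,v,1.])
    return C+r*(z-C[2])/r[2]
E
python3 - <<'E'
from h import *
g=dict(np.load("top.npz"));P=world(g);im=g["image"].astype(int)
R=cv2.Rodrigues(g["rvec"])[0]
print("R",R.round(2).tolist(),"C",-R.T@g["tvec"].ravel())
for u,v in [(237,167),(189,208),(234,252),(277,208)]: print("rim",ray(g,u,v,48).round(1))
roi=np.zeros((420,560),bool);roi[160:260,182:285]=1
z=P[...,2]
m=roi&(z>38)&(z<60); r=cv2.minAreaRect(P[m][:,:2].astype(np.float32)); print("rim",m.sum(),r,cv2.boxPoints(r).round(1).tolist())
w=roi&(im.min(-1)>140);w=cv2.morphologyEx(w.astype(np.uint8),cv2.MORPH_CLOSE,np.ones((7,7)))
c=max(cv2.findContours(w,0,2)[0],key=cv2.contourArea);h=cv2.convexHull(c)
print("px hull",cv2.approxPolyDP(h,6,True).ravel().tolist())
for lo in(65,95):
    t=P[roi&(z>lo)&(z<125)]; print("tab",len(t),t.mean(0),cv2.minAreaRect(t[:,:2].astype(np.float32)) if len(t)>4 else"")
for n,u,v in[("mug",140,207),("gauge",151,256),("tube",291,151),("box",215,345),("magnet",392,251)]: print(n,P[v-3:v+4,u-3:u+4].reshape(-1,3).mean(0).round())
E
```

```text
R [[-0.12, -0.99, -0.0], [-0.95, 0.12, -0.27], [0.27, -0.03, -0.96]] C [ 232.17400316   11.68536738 1215.82087277]
rim [696.4  60.8  48. ]
rim [604.1 188.2  48. ]
rim [481.3  89.6  48. ]
rim [577.5 -25.7  48. ]
rim 901 ((592.787353515625, 80.131103515625), (159.02691650390625, 158.81980895996094), 34.917659759521484) [[482.1000061035156, 99.69999694824219], [573.0, -30.5], [703.4000244140625, 60.5], [612.5, 190.8000030517578]]
px hull [238, 165, 277, 211, 229, 252, 188, 204]
tab 171 [574.64372243  -1.95764819  96.94288447] ((576.9786376953125, -1.9560699462890625), (43.213191986083984, 11.44469928741455), 80.05062103271484)
tab 105 [575.80678271  -2.03882353 107.36695246] ((576.9063110351562, -2.3684444427490234), (42.375850677490234, 11.44469928741455), 80.05062103271484)
mug [628. 313.  27.]
gauge [501. 292.  25.]
tube [726. -80.  40.]
box [270. 145. 117.]
magnet [ 443. -294.   16.]
```

servo_tool(
  rotation=[
    [0,0,-0.017],
    [0,0,-0.034],
    [0,0,-0.051],
    [0,0,-0.0686],
  ],
  slide=[
    [0.12,-0.23,0],
    [0.25,-0.47,0],
    [0.375,-0.7,0],
    [0.497,-0.935,0],
  ],
  grip=[1,1,1,1],
)

```text
clock: 0.6
position: [378.8, 370.5, 230.9]
ee_rot: [0.901, -0.434, -0.0, 0.0]
contact_force: [0.3, -0.8, 0.3]
gripper_width: 85.8
grasp_force: 0.0
```

servo_tool(
  rotation=[
    [0,0,-0.017],
    [0,0,-0.034],
    [0,0,-0.051],
    [0,0,-0.0686],
  ],
  slide=[
    [0.12,-0.23,0],
    [0.25,-0.47,0],
    [0.375,-0.7,0],
    [0.497,-0.935,0],
  ],
  grip=[1,1,1,1],
)

```text
clock: 1.1
position: [478.1, 183.6, 231.1]
ee_rot: [0.787, -0.616, -0.0, 0.0]
contact_force: [0.0, 0.3, 0.4]
gripper_width: 85.3
grasp_force: 0.0
```

servo_tool(
  rotation=[
    [0,0,-0.017],
    [0,0,-0.034],
    [0,0,-0.051],
    [0,0,-0.0686],
    [0,0,-0.0686],
    [0,0,-0.0686],
  ],
  slide=[
    [0.12,-0.23,0],
    [0.25,-0.47,0],
    [0.375,-0.7,0],
    [0.497,-0.935,0],
    [0.497,-0.935,0],
    [0.497,-0.935,0],
  ],
  grip=[1,1,1,1,1,1],
)

```text
clock: 1.85
position: [576.8, -1.9, 230.7]
ee_rot: [-0.639, 0.77, 0.0, -0.001]
contact_force: [-0.3, 0.2, -0.5]
gripper_width: 85.3
grasp_force: 0.0
```

Run:
```python
from bench import *
from h import *
from scipy.spatial.transform import Rotation as Ro
s=read_state();g=get_image("wrist");cv2.imwrite("pics/w1.png",g["image"][...,::-1])
R=Ro.from_quat(s["ee_rot"]).as_matrix();print(s["clock"],s["position"],R.round(3).tolist(),np.round(s["joints"],3))
K=g["camera_matrix"];d=g["depth"];v,u=np.mgrid[:420,:560]
c=np.stack([(u-K[0,2])/K[0,0]*d,(v-K[1,2])/K[1,1]*d,d],-1)
H=g["hand_eye"];P=(c@H[:3,:3].T+H[:3,3])@R.T+s["position"]
np.savez("w1.npz",P=P,**g)
z=P[...,2];ok=(d>0)&(np.hypot(P[...,0]-593,P[...,1]-80)<125)
for lo,hi in((65,98),(100,118)):
    t=P[ok&(z>lo)&(z<hi)].astype(np.float32); print("tab",len(t),t.mean(0) if len(t) else 0,cv2.minAreaRect(t[:,:2].copy()) if len(t)>4 else "")
t=P[ok&(z>40)&(z<58)].astype(np.float32);r=cv2.minAreaRect(t[:,:2].copy());print("rim",len(t),r,cv2.boxPoints(r).tolist())
```

```text
1.85 [576.77114183  -1.8845183  230.66861174] [[-0.184, -0.983, -0.001], [-0.983, 0.184, 0.0], [0.0, 0.001, -1.0]] [ 0.277  0.304 -0.114 -0.    -1.154 -0.463]
tab 55 [573.6639   -19.184072  82.01437 ] ((573.6314697265625, -18.56536865234375), (2.557785987854004, 9.471975326538086), 76.7120132446289)
tab 449 [5.7730713e+02 4.1161186e-01 1.0896832e+02] ((577.5343017578125, 1.4649620056152344), (43.35310363769531, 8.648547172546387), 79.4615478515625)
rim 4018 ((592.405029296875, 84.75625610351562), (158.1848907470703, 158.2623291015625), 34.788482666015625) [[482.3010559082031, 104.61775970458984], [572.5974731445312, -25.357391357421875], [702.509033203125, 64.8947525024414], [612.2125854492188, 194.86990356445312]]
```

View pics/w1.png

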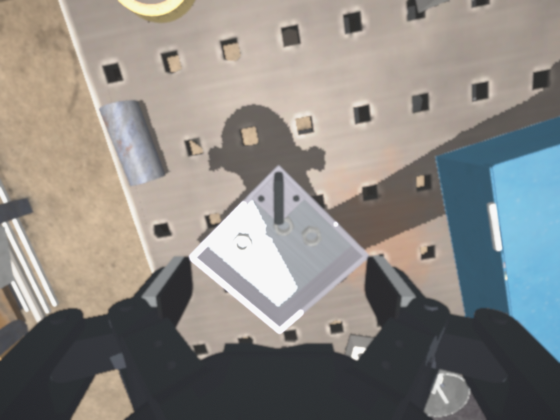

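The wrist view shows the tab edge-on at (278,198), upright in the picture and centred between the fingers. The tray corners are at (279,167), (190,257), (281,331) and (366,257). The two cameras agree to within about 4 mm, so I'll descend.

servo_tool(
  rotation=[
    [0,0,0],
    [0,0,0],
    [0,0,0],
    [0,0,0],
    [0,0,0],
    [0,0,0],
    [0,0,0],
    [0,0,0],
  ],
  slide=[
    [0,0,-0.15],
    [0.002,0.005,-0.3],
    [0.002,0.01,-0.45],
    [0.002,0.01,-0.6],
    [0.002,0.01,-0.7],
    [0.002,0.01,-0.76],
    [0.002,0.01,-0.795],
    [0.002,0.01,-0.795],
  ],
  grip=[1,1,0.6,0.3,0,-0.2,-0.4,-0.4],
)

```text
clock: 2.9
position: [577.6, 0.6, 72.4]
ee_rot: [-0.639, 0.769, -0.0, 0.0]
contact_force: [0.3, -0.3, -0.1]
gripper_width: 26.1
grasp_force: 0.0
```

servo_tool(
  rotation=[
    [0,0,0],
    [0,0,0],
    [0,0,0],
    [0,0,0],
  ],
  slide=[
    [0,0,0],
    [0,0,0],
    [0,0,0],
    [0,0,0],
  ],
  grip=[-0.6,-0.7,-0.7,-0.7],
)

```text
clock: 3.4
position: [577.7, 0.2, 72.5]
ee_rot: [-0.639, 0.769, -0.0, 0.0]
contact_force: [-0.0, -1.0, 0.5]
gripper_width: 13.0
grasp_force: 0.0
```

Width tracks the command, so I'll close gently in small steps and watch the force.

servo_tool(
  rotation=[
    [0,0,0],
    [0,0,0],
    [0,0,0],
    [0,0,0],
  ],
  slide=[
    [0,0,0],
    [0,0,0],
    [0,0,0],
    [0,0,0],
  ],
  grip=[-0.74,-0.77,-0.77,-0.77],
)

```text
clock: 3.9
position: [577.3, 0.2, 72.3]
ee_rot: [-0.639, 0.769, 0.0, -0.0]
contact_force: [-1.9, -0.3, 1.9]
gripper_width: 10.0
grasp_force: 7.8
```

servo_tool(
  rotation=[
    [0,0,0],
    [0,0,0],
    [0,0,0],
  ],
  slide=[
    [0,0,0],
    [0,0,0],
    [0,0,0],
  ],
  grip=[-0.79,-0.79,-0.79],
)

```text
clock: 4.28
position: [577.3, 0.2, 72.4]
ee_rot: [-0.639, 0.769, 0.0, -0.0]
contact_force: [-3.9, 0.7, 3.1]
gripper_width: 9.8
grasp_force: 31.8
```

Run:
```python
import numpy as np
L,h=189.5,72.4
u=np.array([.186,.983]);ax=np.array([-.983,.186,0])
f=lambda t:np.array([L*np.cos(t)-h*np.sin(t),L*np.sin(t)+h*np.cos(t)])
a=np.radians(np.linspace(0,35,33))
for k in range(4):
    o=f(a[8*k]);print("call",k)
    for j in range(1,9):
        t=a[8*k+j];d=f(t)-o
        print((ax*(t-a[8*k])/2/np.pi).round(4).tolist(),(np.r_[-d[0]*u,d[1]]/200).round(4).tolist())
```

```text
call 0
[-0.003, 0.0006, 0.0] [0.0013, 0.007, 0.018]
[-0.006, 0.0011, 0.0] [0.0027, 0.0143, 0.0359]
[-0.009, 0.0017, 0.0] [0.0041, 0.0219, 0.0536]
[-0.0119, 0.0023, 0.0] [0.0056, 0.0299, 0.0712]
[-0.0149, 0.0028, 0.0] [0.0072, 0.0382, 0.0887]
[-0.0179, 0.0034, 0.0] [0.0088, 0.0468, 0.1059]
[-0.0209, 0.004, 0.0] [0.0105, 0.0557, 0.123]
[-0.0239, 0.0045, 0.0] [0.0123, 0.065, 0.1399]
call 1
[-0.003, 0.0006, 0.0] [0.0018, 0.0096, 0.0167]
[-0.006, 0.0011, 0.0] [0.0037, 0.0195, 0.0333]
[-0.009, 0.0017, 0.0] [0.0056, 0.0297, 0.0496]
[-0.0119, 0.0023, 0.0] [0.0076, 0.0402, 0.0658]
[-0.0149, 0.0028, 0.0] [0.0096, 0.051, 0.0817]
[-0.0179, 0.0034, 0.0] [0.0117, 0.0621, 0.0974]
[-0.0209, 0.004, 0.0] [0.0139, 0.0735, 0.113]
[-0.0239, 0.0045, 0.0] [0.0161, 0.0851, 0.1282]
call 2
[-0.003, 0.0006, 0.0] [0.0023, 0.012, 0.0151]
[-0.006, 0.0011, 0.0] [0.0046, 0.0242, 0.0299]
[-0.009, 0.0017, 0.0] [0.007, 0.0367, 0.0445]
[-0.0119, 0.0023, 0.0] [0.0094, 0.0495, 0.0588]
[-0.0149, 0.0028, 0.0] [0.0118, 0.0626, 0.0729]
[-0.0179, 0.0034, 0.0] [0.0144, 0.0759, 0.0867]
[-0.0209, 0.004, 0.0] [0.0169, 0.0895, 0.1003]
[-0.0239, 0.0045, 0.0] [0.0196, 0.1033, 0.1136]
call 3
[-0.003, 0.0006, 0.0] [0.0027, 0.0141, 0.013]
[-0.006, 0.0011, 0.0] [0.0054, 0.0284, 0.0258]
[-0.009, 0.0017, 0.0] [0.0081, 0.043, 0.0383]
[-0.0119, 0.0023, 0.0] [0.0109, 0.0577, 0.0504]
[-0.0149, 0.0028, 0.0] [0.0138, 0.0728, 0.0623]
[-0.0179, 0.0034, 0.0] [0.0167, 0.088, 0.0739]
[-0.0209, 0.004, 0.0] [0.0196, 0.1034, 0.0853]
[-0.0239, 0.0045, 0.0] [0.0225, 0.1191, 0.0963]
```

servo_tool(
  rotation=[
    [-0.003,0.0006,0],
    [-0.006,0.0011,0],
    [-0.009,0.0017,0],
    [-0.012,0.0023,0],
    [-0.015,0.0028,0],
    [-0.018,0.0034,0],
    [-0.021,0.004,0],
    [-0.024,0.0045,0],
  ],
  slide=[
    [0.001,0.007,0.018],
    [0.003,0.014,0.036],
    [0.004,0.022,0.054],
    [0.006,0.03,0.071],
    [0.007,0.038,0.089],
    [0.009,0.047,0.106],
    [0.01,0.056,0.123],
    [0.012,0.065,0.14],
  ],
  grip=[-0.79,-0.79,-0.79,-0.79,-0.79,-0.79,-0.79,-0.79],
)

```text
clock: 5.28
position: [580.0, 13.5, 100.4]
ee_rot: [-0.637, 0.767, -0.049, -0.059]
contact_force: [-0.5, -0.2, -3.8]
gripper_width: 9.8
grasp_force: 31.1
```

servo_tool(
  rotation=[
    [-0.003,0.0006,0],
    [-0.006,0.0011,0],
    [-0.009,0.0017,0],
    [-0.012,0.0023,0],
    [-0.015,0.0028,0],
    [-0.018,0.0034,0],
    [-0.021,0.004,0],
    [-0.024,0.0045,0],
  ],
  slide=[
    [0.002,0.01,0.017],
    [0.004,0.02,0.033],
    [0.006,0.03,0.05],
    [0.008,0.04,0.066],
    [0.01,0.051,0.082],
    [0.012,0.062,0.097],
    [0.014,0.073,0.113],
    [0.016,0.085,0.128],
  ],
  grip=[-0.79,-0.79,-0.79,-0.79,-0.79,-0.79,-0.79,-0.79],
)

```text
clock: 6.28
position: [583.3, 30.4, 126.1]
ee_rot: [-0.631, 0.76, -0.098, -0.118]
contact_force: [0.3, 0.7, -4.1]
gripper_width: 9.7
grasp_force: 31.0
```

```bash
cat > look.py <<'E'
from bench import *
from h import *
import sys
from scipy.spatial.transform import Rotation as Ro
s=read_state();R=Ro.from_quat(s["ee_rot"]).as_matrix()
print(s["clock"],s["position"].round(1) if hasattr(s["position"],"round") else s["position"],"tilt",np.degrees(np.arccos(-R[2,2])),np.round(s["contact_force"],1),np.round(s["wrist_torque"],2),np.round(s["joints"],2))
out=[]
for n,(v,u) in(("top",(205,235)),("side",(205,330))):
    g=get_image(n);np.savez(n+sys.argv[1]+".npz",**g)
    out.append(cv2.resize(g["image"][v-75:v+75,u-75:u+75],(390,390),interpolation=2))
cv2.imwrite(f"pics/l{sys.argv[1]}.png",np.hstack(out)[...,::-1])
E
python3 look.py 1
```

```text
6.275 [583.3  30.4 126.1] tilt 17.645631843090378 [ 0.3  0.7 -4.1] [ 0.82 -0.17  0.  ] [ 0.45  0.47 -0.29  0.29 -1.02 -0.81]
```

View pics/l1.png

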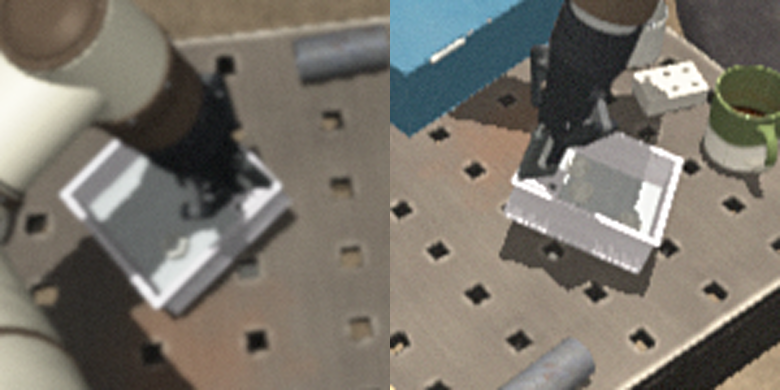

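The pair of crops shows the tray held by the tab and tilted. The low corner is at the left of the top crop (62,195) and the right of the side crop (683,157). I'll check from depth that it still rests on the bench.

```bash
cat > chk.py <<'E'
from h import *
import sys
low=np.array([577.3-.5*.186,.2-.5,0])+189.5*np.array([.186,.983,0])
def chk(f,deg):
    g=dict(np.load(f));P=world(g)-low;t=np.radians(deg)
    ex=np.array([-.186*np.cos(t),-.983*np.cos(t),np.sin(t)]);ez=np.array([.186*np.sin(t),.983*np.sin(t),np.cos(t)]);ey=np.cross(ez,ex)
    T=P@np.stack([ex,ey,ez]).T;ok=(g["depth"]>0)
    x,y,z=T[...,0],T[...,1],T[...,2]
    for nm,m in(("lowrim",(x<60)&(np.abs(y)<65)&(np.abs(z-48)<7)&(x>-10)),("floorlow",(x>30)&(x<90)&(np.abs(y)<x-20)&(np.abs(z-5)<6)),("floorfar",(x>90)&(x<140)&(np.abs(y)<50)&(np.abs(z-5)<6))):
        q=T[ok&m];print(f,nm,len(q),np.median(q,0).round(1) if len(q) else"", "xmin",np.percentile(q[:,0],[1,3]).round(1) if len(q) else "")
if __name__=="__main__":
    for a in sys.argv[1:]: f,d=a.split(":");chk(f,float(d))
E
python3 chk.py top.npz:0 side.npz:0 top1.npz:17.6 side1.npz:17.6
```

```text
top.npz lowrim 211 [30.9  4.9 48.1] xmin [-0.4  2.2]
top.npz floorlow 705 [70.1  0.   5.9] xmin [31.9 35.4]
top.npz floorfar 608 [113.3   1.2   6. ] xmin [90.7 91.2]
side.npz lowrim 150 [ 31.5 -12.   47. ] xmin [0.9 4.1]
side.npz floorlow 443 [70.2  2.   4.7] xmin [32.9 35.7]
side.npz floorfar 338 [111.3  -0.5   5.1] xmin [90.9 91.1]
top1.npz lowrim 199 [29.6  3.1 47.5] xmin [2.6 4.7]
top1.npz floorlow 596 [67.5 -3.8  5.2] xmin [31.9 34.8]
top1.npz floorfar 286 [112.1 -22.7   5.3] xmin [90.6 91.4]
side1.npz lowrim 127 [ 32.2 -10.7  46.5] xmin [-0.5  2. ]
side1.npz floorlow 279 [66.4 -2.5  4. ] xmin [33.2 34.6]
side1.npz floorfar 149 [108.3  -0.6   4.8] xmin [90.4 91.1]
```

servo_tool(
  rotation=[
    [-0.003,0.0006,0],
    [-0.006,0.0011,0],
    [-0.009,0.0017,0],
    [-0.012,0.0023,0],
    [-0.015,0.0028,0],
    [-0.018,0.0034,0],
    [-0.021,0.004,0],
    [-0.024,0.0045,0],
  ],
  slide=[
    [0.002,0.012,0.015],
    [0.005,0.024,0.03],
    [0.007,0.037,0.044],
    [0.009,0.05,0.059],
    [0.012,0.063,0.073],
    [0.014,0.076,0.087],
    [0.017,0.09,0.1],
    [0.02,0.103,0.113],
  ],
  grip=[-0.79,-0.79,-0.79,-0.79,-0.79,-0.79,-0.79,-0.79],
)

```text
clock: 7.38
position: [587.3, 51.1, 148.7]
ee_rot: [-0.622, 0.749, -0.146, -0.176]
contact_force: [0.1, 0.3, -4.5]
gripper_width: 9.6
grasp_force: 31.2
```

servo_tool(
  rotation=[
    [-0.003,0.0006,0],
    [-0.006,0.0011,0],
    [-0.009,0.0017,0],
    [-0.012,0.0023,0],
    [-0.015,0.0028,0],
    [-0.018,0.0034,0],
    [-0.021,0.004,0],
    [-0.024,0.0045,0],
  ],
  slide=[
    [0.003,0.014,0.013],
    [0.005,0.028,0.026],
    [0.008,0.043,0.038],
    [0.011,0.058,0.05],
    [0.014,0.073,0.062],
    [0.017,0.088,0.074],
    [0.02,0.103,0.085],
    [0.022,0.119,0.096],
  ],
  grip=[-0.79,-0.79,-0.79,-0.79,-0.79,-0.79,-0.79,-0.79],
)

```text
clock: 8.38
position: [591.7, 74.9, 167.8]
ee_rot: [-0.609, 0.733, -0.193, -0.233]
contact_force: [0.6, 0.9, -4.4]
gripper_width: 9.3
grasp_force: 31.2
```

servo_tool(
  rotation=[
    [0,0,0],
    [0,0,0],
    [0,0,0],
    [0,0,0],
    [0,0,0],
    [0,0,0],
  ],
  slide=[
    [0,0,0],
    [0,0,0],
    [0,0,0],
    [0,0,0],
    [0,0,0],
    [0,0,0],
  ],
  grip=[-0.79,-0.79,-0.79,-0.79,-0.79,-0.79],
)

```text
clock: 9.12
position: [591.6, 74.6, 167.7]
ee_rot: [-0.609, 0.734, -0.193, -0.232]
contact_force: [-0.3, 0.2, -4.7]
gripper_width: 9.7
grasp_force: 31.2
```

```bash
python3 look.py 2; python3 chk.py top2.npz:35 side2.npz:35
```

```text
9.125 [591.6  74.6 167.7] tilt 35.165240799875676 [-0.3  0.2 -4.7] [ 1.72 -0.39 -0.01] [ 0.59  0.55 -0.19  0.44 -1.32 -0.99]
top2.npz lowrim 139 [ 22.7 -11.6  46.4] xmin [1.5 4.6]
top2.npz floorlow 294 [ 71.4 -17.4   4.7] xmin [35.9 38.7]
top2.npz floorfar 294 [107.4 -13.9   4.9] xmin [90.1 90.6]
side2.npz lowrim 95 [ 32.2 -12.5  45.1] xmin [2.9 4.6]
side2.npz floorlow 104 [ 57.1 -16.9   3.8] xmin [34.2 35.3]
side2.npz floorfar 1 [ 95.1 -36.2   4.7] xmin [95.1 95.1]
```

View pics/l2.png

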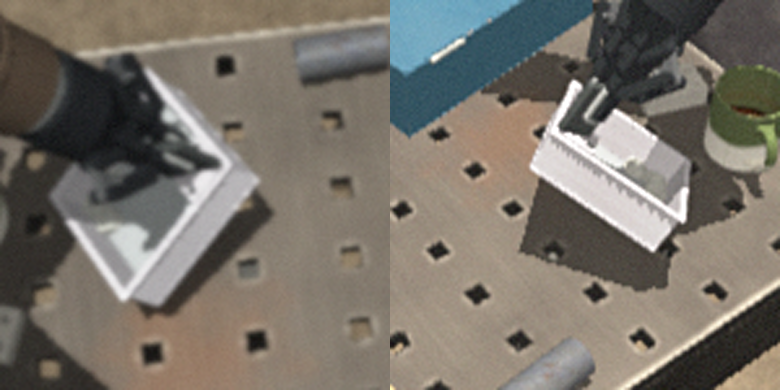

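The tray stands at 35° with its low corner on the bench, at (52,195) in the top crop and (687,215) in the side crop. In the side crop the nuts look bunched near (640,175), by the low corner. I'll check this with the wrist camera.

Run:
```python
from bench import *
from h import *
from chk import low
from scipy.spatial.transform import Rotation as Ro
s=read_state();g=get_image("wrist");im=g["image"];cv2.imwrite("pics/w3.png",im[...,::-1])
R=Ro.from_quat(s["ee_rot"]).as_matrix();K=g["camera_matrix"];d=g["depth"];v,u=np.mgrid[:420,:560]
c=np.stack([(u-K[0,2])/K[0,0]*d,(v-K[1,2])/K[1,1]*d,d],-1);H=g["hand_eye"]
W=(c@H[:3,:3].T+H[:3,3])@R.T+s["position"]
t=np.radians(35.1)
ex=np.array([-.186*np.cos(t),-.983*np.cos(t),np.sin(t)]);ez=np.array([.186*np.sin(t),.983*np.sin(t),np.cos(t)]);ey=np.cross(ez,ex)
T3=np.stack([ex,ey,ez]).T
for n,P in(("wrist",W),("top",world(dict(np.load("top2.npz")))),("side",world(dict(np.load("side2.npz"))))):
    T=(P-low)@T3;x,y,z=T[...,0]-106,T[...,1],T[...,2]
    m=(np.abs(x)+np.abs(y)<98)&(z>12)&(z<24)
    k,l,st,ce=cv2.connectedComponentsWithStats(m.astype(np.uint8))
    for i in range(1,k):
        if st[i,4]>8: print(n,st[i].tolist(),np.stack([x,y,z],-1)[l==i].mean(0).round(1))
```

```text
top [192, 204, 14, 16, 87] [-68.2 -14.6  16.5]
side [346, 188, 17, 18, 95] [-67.8  -2.9  15.1]
```

View pics/w3.png

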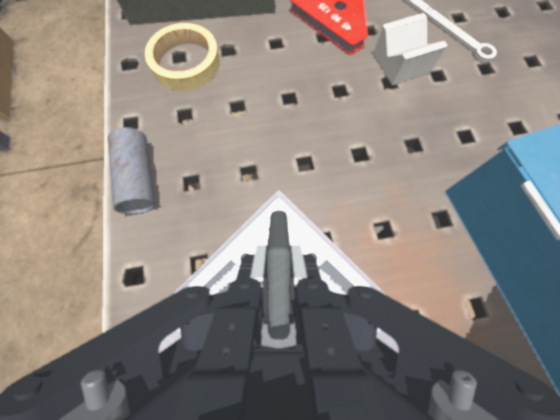

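The wrist view shows the tab clamped between the pads at (278,270), but the gripper hides the inside of the tray. I'll enlarge the nut area in the side and top views.

Run:
```python
from h import *
a=np.load("side2.npz")["image"][170:230,310:370];b=np.load("top2.npz")["image"][185:245,175:235]
cv2.imwrite("pics/z.png",np.hstack([cv2.resize(q,(400,400),interpolation=2) for q in(a,b)])[...,::-1])
from chk import low
t=np.radians(35.1)
ex=np.array([-.186*np.cos(t),-.983*np.cos(t),np.sin(t)]);ez=np.array([.186*np.sin(t),.983*np.sin(t),np.cos(t)]);T3=np.stack([ex,np.cross(ez,ex),ez]).T
for n in("side","top"):
    T=(world(dict(np.load(n+"2.npz")))-low)@T3-[106,0,0];x,y,z=T.reshape(-1,3).T
    for nm,zl,zh in(("nuts",11,24),("floor",-1,10)):
        m=(abs(x)+abs(y)<99)&(z>zl)&(z<zh);h=np.histogram2d(x[m],y[m],bins=[np.arange(-102,0,10),np.arange(-60,61,10)])[0];print(n,nm);print(h.astype(int))
```

```text
side nuts
[[ 0  0  0  0  0  0  3  0  0  0  0  0]
 [ 0  0  0  0  3  9  5  1  0  0  0  0]
 [ 0  0  0  4  7  4  2  2  1  0  0  0]
 [ 0  0  1 10  3  5  6  5  7  1  0  0]
 [ 0  2  5  5  5  3  2  4  9  1  1  0]
 [ 3  0  0  1  4  0  0  4  0  0  0  0]
 [ 2  0  0  0  0  0  0  0  0  0  0  0]
 [ 0  0  0  0  0  0  0  0  0  0  0  0]
 [ 0  0  0  0  0  0  0  0  0  0  0  0]
 [ 0  0  0  0  0  0  0  0  0  0  0  0]]
side floor
[[0 0 0 0 0 0 0 0 0 0 0 0]
 [0 0 0 0 0 0 0 0 0 0 0 0]
 [0 0 0 0 0 1 0 0 0 0 0 0]
 [0 0 0 0 2 9 0 0 2 1 0 0]
 [0 2 5 3 6 7 6 3 3 0 0 0]
 [1 4 4 5 7 4 1 0 0 0 0 0]
 [9 5 5 4 4 1 0 0 0 0 0 0]
 [2 5 4 3 0 0 0 0 0 0 0 0]
 [0 1 3 1 0 0 0 0 0 0 0 0]
 [0 0 1 0 0 0 0 0 0 0 0 0]]
top nuts
[[ 0  0  0  0  0  1  1  0  0  0  0  0]
 [ 0  0  0  0  2 10 11  2  0  0  0  0]
 [ 0  0  0  1  7  5  0  1  0  0  0  0]
 [ 0  0  5 10 13  4  0  0  2  0  0  0]
 [ 0  2  3 10  8  1  0  0  5  0  0  0]
 [ 2  2  0  6  6  0  0  0  0  0  0  0]
 [ 5  0  0  0  0  0  0  0  0  0  0  0]
 [ 0  0  0  0  0  0  0  0  0  0  0  0]
 [ 0  0  0  0  0  0  0  0  0  0  0  0]
 [ 0  0  0  0  0  0  0  0  0  0  0  0]]
top floor
[[ 0  0  0  0  0  0  0  0  0  0  0  0]
 [ 0  0  0  0  0  2  1  0  0  0  0  0]
 [ 0  0  0  0  1  2  0  0  0  0  0  0]
 [ 0  0  2  1  8  6  1  0  0  1  0  0]
 [ 0  6 12  5  2  9  3  0  4 11  0  0]
 [ 4 12 11 15 12  9  5  0  2  5  0  0]
 [11  9 12 11 12 13  8  0  1  0  0  0]
 [12 11 11 16 11 10 15  0  0  0  0  0]
 [ 9 12 11 12 11 11 11  1  0  0  0  0]
 [ 9 12 15 10 15 14 11 11  1  0  0  0]]
```

View pics/z.png

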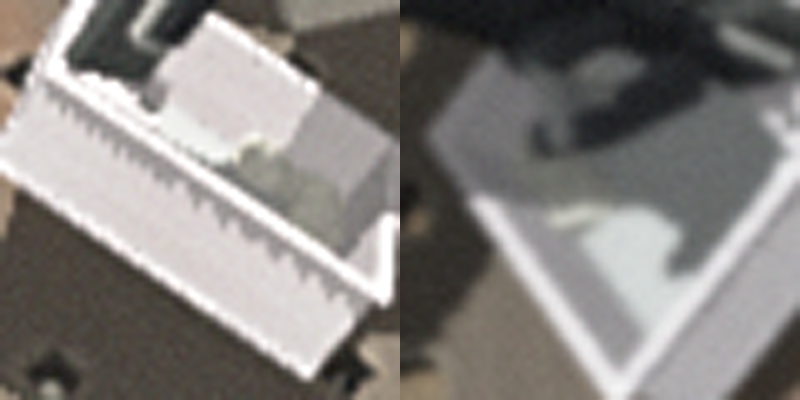

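The enlargement shows the nuts bunched together against the low corner, near (290,190) in the left crop. Depth puts them at about tray (-83,0), (-66,-20) and (-66,+20) mm, so all three are packed in the corner. I'll hand in now.

```bash
python3 -c "
from bench import *
s=read_state();print(s['clock'],s['grasp_force'],s['contact_force']);print(job_done())"
```

```text
9.275 31.17536723613739 [ 0.54349965 -0.30244522 -5.33519577]
the job is handed in; nothing more can be done
None
```

The job is handed in at about 9.3 s: the tray is held by the tab at about 35° with a squeeze of about 31 N, its low corner still on the bench where it was, and all three nuts gathered in that corner.

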